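# Turn a wagon end for end on a hand-worked model turntable

### The job

Turn the open wagon end for end. Run a fingertip round the pit, lightly against the side of the turntable bridge, until the bridge is in line with the two stub roads; push the wagon along the rails to the middle of the bridge with a fingertip; then trace the pit edge again with the finger against the bridge until it has made half a turn and is back in line with the stubs, wagon aboard. Everything is pushed gently with the shut fingers: nothing is gripped or lifted, the wagon stays on its rails, and the box van and the things around stay where they are.

Things in the scene. Friction and masses are not known exactly. Their poses are not given: they have to be found in the camera images.
- turntable: Fixed plywood base: disc 170 mm wide, 9 mm high, with a round pit (radius 75 mm, floor at 3 mm), and two straight stub roads on opposite sides, along its y axis at +y and -y, 77 to 164 mm from the origin, 42 mm wide, rail heads at 20 mm. Origin: pit centre on the grass (z = 0). Clear of the stubs and bridge, a fingertip 14 mm above the grass passes over the pit edge
- bridge (a joint): Angle of the bridge on its pivot, rad, growing counter-clockwise seen from above. 0, pi, -pi and 2 pi are in line with the stubs; its two ends are alike. It turns more than a full turn each way with light friction (0.04 N m, a push of about 1 N), stops where it is left, and starts askew, between 0.6 and 2.5
- bridge_mid (a point): Point on the pivot, at rail-head height (20 mm above the grass); turns with the bridge, y axis along it. The bridge is 151 mm long over the rails and 45 mm wide; its flat steel sides, 140 mm long, stand from 5 to 23 mm above the grass, with the rail heads between them. Splayed rail ends let a wagon on if the bridge is within about 0.05 rad of the line
- wagon_mid (a point): Open plank wagon, low sides, no roof, 60 mm long (its y), 28 mm wide, sides up to 28 mm above the rail heads; 0.1 kg; it stops where the push stops. Point: its middle, 12 mm above the rail heads (32 mm above the grass). Flat ends at y = +30 and -30 mm, pushable from 6 to 28 mm above the rail heads. It stands on either stub, centre about 121 mm from the pivot
- brake_end (a point): Middle of the wagon's platform end, at wagon y = +30 mm, 12 mm above the rail heads: open platform with a railing and a post with a small hand wheel (top 36 mm above the rail heads). At the start it points to the +y side of the turntable, at the end it must point to the -y side
- van_mid (a point): Closed box van with a grey roof, 62 mm long, 30 mm wide, 41 mm high over the rail heads, on the other stub; must not be moved. Point: its middle, 12 mm above the rail heads
- paint_jar: Small paint jar, 34 mm wide, 43 mm high, standing beyond the turntable to the right; bystander. Origin at the centre of its underside
- glue_bottle: White squeeze bottle of glue, 43 mm wide, 93 mm high, standing to the right and nearer the robot; bystander. Origin at the centre of its underside
- screwdriver: Small screwdriver, 120 mm long along its y, 17 mm high, lying nearer the robot; bystander. Origin at the centre of its underside

How it is judged:
By the outcome, as a careful person would: the job done as asked, in the order asked, and still so for the second after the job is handed in, with the robot touching nothing.
It also fails if it takes over 67 s, if anything falls off the work surface, if the arm or the gripper's body presses on something with over 40 N, if the wrist force passes 120 N, or if a joint passes its speed limit or range.

### The arm

A 6-joint arm with a two-finger parallel gripper is mounted at the origin on the work surface; the furniture and walls round the work are solid. World frame = base frame: x ahead of the robot, y to its left, z up, the work surface at z = 0. Lengths are in m, angles in rad, forces in N, time in s.
With the tool pointing down it reaches from about 0.325 to 0.925 m from the base axis. Payload 3.1 kg.
Tool frame: the origin (TCP) lies at the centre of the arm's flange, where the gripper is bolted on; the fingertips stand 173 mm ahead of it and the grasp point (between the pads) lies 155 mm ahead of it; z points along the fingers, y is the direction in which the jaws open and shut (so a half turn about z gives the same grasp; the last joint's range is limited). The gripper opens to 85 mm and grips with 20 to 120 N. Pads are 22 mm wide; open, the fingers measure 114 mm over their backs; the gripper's body (76 mm by 85 mm) begins 54 mm behind the grasp point. The pads swing forward as they close: fully open they stand 13 mm farther back than shut.
Start: joints at [-1.244, 0.217, 1.613, -0, 1.311, -0.112], TCP at [0.266, -0.566, 0.405] pointing down, gripper open.
Joint ranges: [-2.75, 2.75], [-0.78, 2.1], [0.31, 2.55], [-1.13, 4.27], [0.13, 2.63], [-2.58, 2.58]. Speed limits (rad/s): [2.79, 2.79, 3.14, 3.14, 3.14, 3.14].

### API

Orientations are given as a rotation vector (axis times angle).
In Python, from plant import manip gives the robot as it stands.
- The arm moves only by the shell command python3 -m jog 'ROWS' [FORCE]. ROWS is a JSON object of lists of equal length, an entry for each row: "translation": the shift along the world's x, y, z in m, a list of three; "spin": the turn about the world's z in rad; "fingers": the finger opening in m, from 0 to 0.0854. In form: {"translation": [[dx, dy, dz], ...], "spin": [spin, ...], "fingers": [fingers, ...]}. A call has 1 to 8 rows; each row shifts and turns the commanded pose from where the row before left it; what a row does not reach is not made up. A row lasts 1/8 s, in which the tool goes at most 62.5 mm and 10.7 degrees, less where a joint would pass 70% of its speed; a pose out of reach is approached as far as the arm can. A call with a gripper value outside its range is refused whole. The fingers move at their own pace and stop on an object; FORCE is the grip in N (left out, the last holds). Time passes only in rows, so rows that do not move let the fingers close. It gives the time, the measured TCP pose, the force and the opening at its end, in the units of the state.
- manip.get_state(): the state, without advancing time (a new reading comes with each control period).
- manip.snapshot(name): name is "side" or "top"; returns the picture (400x640x3 uint8, blue, green, red); there is no depth.
- manip.camera_model(name): a dict with "mtx" (3x3 intrinsics, pixels), "world_to_cam" (4x4, takes a point from world to camera coordinates). Camera axes: x right, y down, z forward; pixel columns grow to the right and rows downward; lengths in m; the calibration is good to about 2 mm. A picture is of the moment at which its call begins. camera_model takes no time and is no camera call.
- manip.hand_in(): hands the job in, once; it reports no verdict.
The state is a dict: "time_s": time; "joint_positions": joint angles; "joint_vel": joint speeds; "joint_torque": joint torques, N m; "tool_pos": TCP position; "eef_rot": TCP orientation; "force": force on the tool from outside, world axes, zero at the start; "wrist_torque": the same for the moment, N m; "gripper_width": finger opening in m.
Only numpy, scipy, OpenCV 4.12 (cv2) and the standard library are available. Lean on these libraries where they do the work, as an engineer would, in place of code of your own. Each camera call takes 0.05 s, during which the arm holds its last target. There are 200 camera calls.

## Working session

There is one attempt and no reset: what is moved stays moved. The work goes in short steps, Python scripts to look and compute and a shell command to move; the robot and the scene stay as the last step left them, time stands still between calls to the robot, and variables do not carry over. Pictures are saved under pics/ and viewed, on a budget of 10 in all, crops included, one or two more only if the job needs it, and the job is handed in when it is done.

```bash
mkdir -p pics; ls
python3 - <<'E'
from plant import manip
import cv2,numpy as np
for n in("top","side"):
    cv2.imwrite(f"pics/{n}0.png",manip.snapshot(n))
    m=manip.camera_model(n);print(n,np.round(m["mtx"],1).tolist(),np.round(m["world_to_cam"],3).tolist())
s=manip.get_state();print({k:np.round(v,3).tolist() for k,v in s.items()})
E
```

```text
pics
top [[398.5, 0.0, 318.2], [0.0, 398.5, 201.4], [0.0, 0.0, 1.0]] [[0.002, -1.0, -0.017, -0.194], [-0.993, 0.0, -0.118, 0.404], [0.118, 0.017, -0.993, 0.869], [0.0, 0.0, 0.0, 1.0]]
side [[421.6, 0.0, 321.5], [0.0, 421.6, 200.2], [0.0, 0.0, 1.0]] [[0.996, -0.088, 0.018, -0.428], [-0.034, -0.553, -0.833, -0.055], [0.083, 0.829, -0.553, 1.026], [0.0, 0.0, 0.0, 1.0]]
{'time_s': 0.1, 'joint_positions': [-1.244, 0.218, 1.615, 0.0, 1.311, -0.112], 'joint_vel': [-0.001, -0.001, -0.004, 0.001, -0.0, 0.001], 'joint_torque': [-0.0, -39.807, -30.497, -0.0, 0.004, 0.0], 'tool_pos': [0.265, -0.565, 0.403], 'eef_rot': [-3.064, -0.683, 0.0], 'force': [0.062, 0.008, 0.473], 'wrist_torque': [-0.029, 0.009, 0.016], 'gripper_width': 0.085}
```

View pics/top0.png

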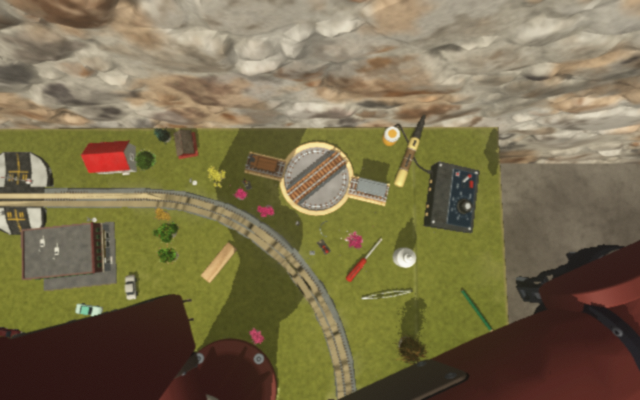

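View pics/side0.png

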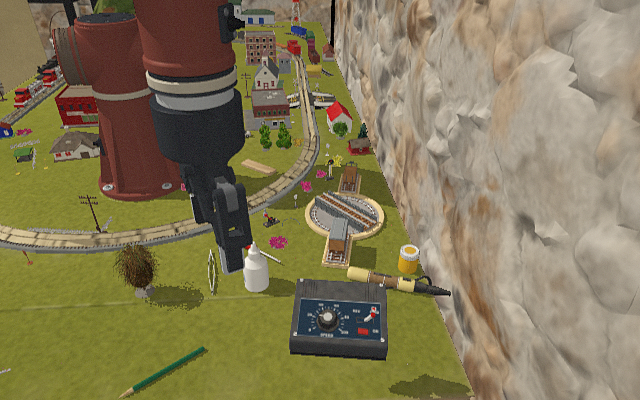

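Top view: pit centre is about (317,178), with the open wagon on the left (+y) stub at (266,164) and the grey-roofed van on the right stub at (370,190). The bridge runs from lower left to upper right. A stone wall stands just beyond. Next I'll enlarge and measure.

```bash
cat > h.py <<'E'
from plant import manip
import cv2,numpy as np
def ray(n,uv,z):
    m=manip.camera_model(n);T=np.array(m["world_to_cam"]);R,t=T[:3,:3],T[:3,3]
    d=R.T@np.linalg.inv(m["mtx"])@np.array([uv[0],uv[1],1.]);c=-R.T@t
    return c+d*(z-c[2])/d[2]
def proj(n,p):
    m=manip.camera_model(n);q=np.array(m["world_to_cam"])@np.append(p,1);q=np.array(m["mtx"])@q[:3];return q[:2]/q[2]
E
python3 - <<'E'
from h import *
im=cv2.imread("pics/top0.png")
hsv=cv2.cvtColor(im,cv2.COLOR_BGR2HSV)
print(hsv[195,283:293].tolist(), hsv[160,300].tolist())
m=cv2.inRange(hsv,(12,50,150),(30,160,255));m[:135]=0;m[225:]=0;m[:,:240]=0;m[:,395:]=0
ys,xs=np.nonzero(m);P=np.array([ray("top",(x,y),.009)[:2] for x,y in zip(xs,ys)])
c=ray("top",(317,178),.009)[:2]
from scipy.optimize import least_squares
for k in range(6):
    r=np.hypot(*(P-c).T);g=(r>.068)&(r<.092)
    c=least_squares(lambda c:np.hypot(*(P[g]-c).T)-.080,c,loss='soft_l1',f_scale=.003).x
print("centre",c,g.sum())
c1=im[135:225,235:405]
c2=cv2.imread("pics/side0.png")[150:275,290:440]
a=cv2.resize(c1,None,fx=4.7,fy=4.7,interpolation=cv2.INTER_CUBIC)[:, :799]
cv2.imwrite("pics/z0.png",a);cv2.imwrite("pics/z1.png",cv2.resize(c2,None,fx=4.7,fy=4.7,interpolation=cv2.INTER_CUBIC))
E
```

```text
[[23, 118, 196], [23, 101, 234], [23, 93, 242], [23, 91, 240], [21, 90, 230], [19, 88, 199], [16, 108, 158], [13, 136, 137], [14, 143, 148], [14, 143, 173]] [19, 32, 167]
centre [ 0.45868367 -0.18906591] 1192
```

View pics/z0.png

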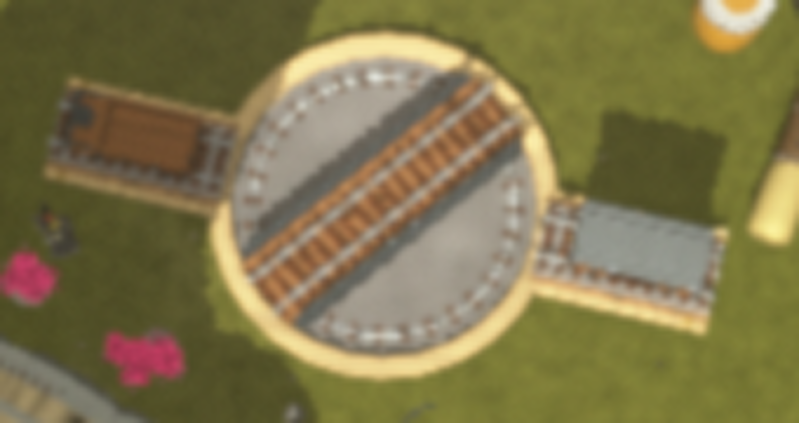

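View pics/z1.png

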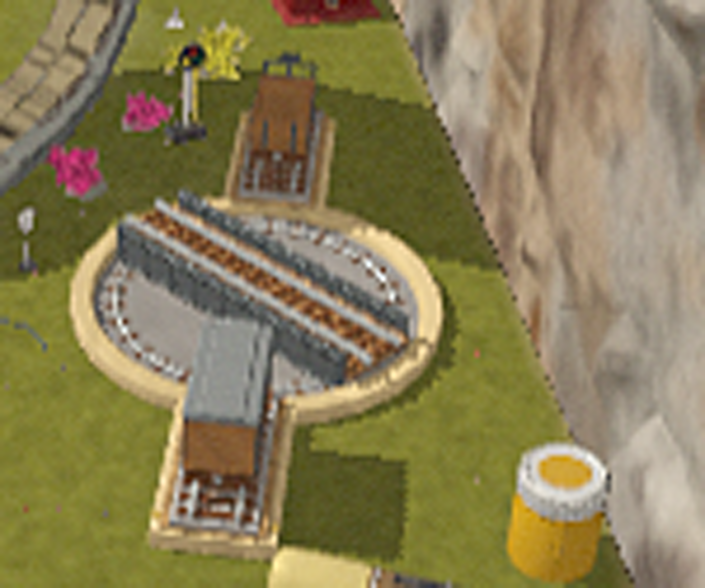

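Run:
```python
from h import *
f=lambda u,v,z:ray("top",(235+(u+.5)/4.7-.5,135+(v+.5)/4.7-.5),z)[:2]
g=lambda u,v,z:ray("side",(290+(u+.5)/4.7-.5,150+(v+.5)/4.7-.5),z)[:2]
A=f(57.5,129.5,.009);B=f(715,281,.009)
print("stub ends",A,B,(A+B)/2,np.linalg.norm(A-B)); d=(A-B)/np.linalg.norm(A-B)
th=np.arctan2(-d[0],d[1]);print("table yaw",th)
C=f(269,293,.02);D=f(505,103,.02);e=D-C
print("bridge",(C+D)/2,np.linalg.norm(e),"angle rel",(np.arctan2(-e[0],e[1])-th)%np.pi)
# side checks
A2=(g(240,112,.009)+g(335,118,.009))/2
B2=(g(150,545,.009)+g(275,550,.009))/2
print("side stub",A2,B2,(A2+B2)/2);d2=(A2-B2);print(np.arctan2(-d2[0],d2[1]),np.linalg.norm(d2))
# wagon end near pivot (top edge)
W=(f(200,123,.048)+f(190,172,.048))/2;print("wagon inner end top",W)
W2=(g(250,147,.048)+g(310,152,.048))/2
print("wagon inner end side view",W2)
print("jar",f(735,8,.043),"van",f(650,245,.061))
# wall
for p in ((280,128),(350,128)): print("wall foot",ray("top",p,0)[:2])
```

```text
stub ends [ 0.49626474 -0.0291007 ] [ 0.4212095  -0.34896838] [ 0.45873712 -0.18903454] 0.3285553539097191
table yaw -0.23047519326262372
bridge [ 0.46024922 -0.19115455] 0.14614178804111375 angle rel 0.9153438456543408
side stub [ 0.49945747 -0.02800743] [ 0.42223382 -0.35516232] [ 0.46084565 -0.19158487]
-0.23180312066881703 0.33614553088566124
wagon inner end top [ 0.47901623 -0.1016168 ]
wagon inner end side view [ 0.47915424 -0.12671515]
jar [ 0.54663075 -0.35547237] van [ 0.43069876 -0.31163525]
wall foot [ 0.57976959 -0.10348686]
wall foot [ 0.57920766 -0.26754731]
```

Images measured: centre is (0.459,−0.190) in both views to within 2–3 mm, table yaw is −0.231, and the bridge is at 0.915. The brake end faces outward on the +y stub. I'll turn the bridge clockwise from the robot side, then work out the arcs.

```bash
cat >> h.py <<'E'
C=np.array([.459,-.190]);YAW=-.231
def loc(p,th=0):  # table/bridge frame -> world
    a=YAW+th;return C+np.array([[np.cos(a),-np.sin(a)],[np.sin(a),np.cos(a)]])@np.array(p)
def tab(p):
    a=YAW;return np.array([[np.cos(a),np.sin(a)],[-np.sin(a),np.cos(a)]])@(np.array(p)[:2]-C)
def st():
    s=manip.get_state();p=s["tool_pos"];print("t",round(s["time_s"],2),"tcp",np.round(p,4),"tab",np.round(tab(p),4),"rot",np.round(s["eef_rot"],3),"F",np.round(s["force"],1),"g",round(float(s["gripper_width"]),4))
E
python3 - <<'E'
from h import *
p=loc((-.046,.048),.915);print("approach",p,p-[.266,-.566])
ths=np.linspace(.915,0,13);q=np.array([loc((-.035,.048),t) for t in ths])
print(q[0]-p);print(np.round(np.diff(q,axis=0)*1e3,1).tolist(),np.diff(ths)[0])
E
python3 -m jog '{"translation":[[0.02,0.05,0],[0.02,0.055,0],[0.02,0.055,0],[0.02,0.055,0],[0.02,0.055,0],[0.02,0.055,0],[0.02,0.04,0],[0,0,0]],"spin":[0.06,0.06,0.06,0.066,0,0,0,0],"fingers":[0,0,0,0,0,0,0,0]}' 20
```

```text
approach [ 0.39301652 -0.18186486] [0.12701652 0.38413514]
[0.00852556 0.00695088]
[[1.3, 4.3], [1.6, 4.2], [2.0, 4.1], [2.3, 3.9], [2.6, 3.7], [2.8, 3.5], [3.1, 3.3], [3.3, 3.1], [3.6, 2.8], [3.8, 2.5], [3.9, 2.2], [4.1, 1.9]] -0.07625000000000004
time_s: 1.1
tool_pos: [0.4061, -0.1983, 0.4042]
eef_rot: [-2.956, -1.062, 0.0]
force: [-0.0, -0.4, -0.1]
gripper_width: -0.0
```

```bash
python3 -m jog '{"translation":[[-0.006,0.009,-0.05],[-0.007,0.007,-0.05],[0,0,-0.05],[0,0,-0.04],[0,0,-0.02],[0,0,-0.006],[0,0,0],[0,0,0]],"spin":[0,0,0,0,0,0,0,0],"fingers":[0,0,0,0,0,0,0,0]}'
python3 - <<'E'
from h import *
st()
a=manip.snapshot("top")[135:225,235:405];b=manip.snapshot("side")[160:260,300:440]
a=cv2.resize(a,(600,318),interpolation=cv2.INTER_CUBIC);b=cv2.resize(b,(400,286),interpolation=cv2.INTER_CUBIC)
o=np.zeros((604,600,3),np.uint8);o[:318]=a;o[318:,:400]=b;cv2.imwrite("pics/a1.png",o)
E
```

```text
time_s: 2.1
tool_pos: [0.3932, -0.1855, 0.1899]
eef_rot: [2.957, 1.054, 0.002]
force: [-0.4, -0.4, 0.7]
gripper_width: 0.0001
t 2.1 tcp [ 0.3932 -0.1855  0.1899] tab [-0.0651 -0.0107] rot [2.957e+00 1.054e+00 2.000e-03] F [-0.4 -0.4  0.7] g 0.0001
```

View pics/a1.png

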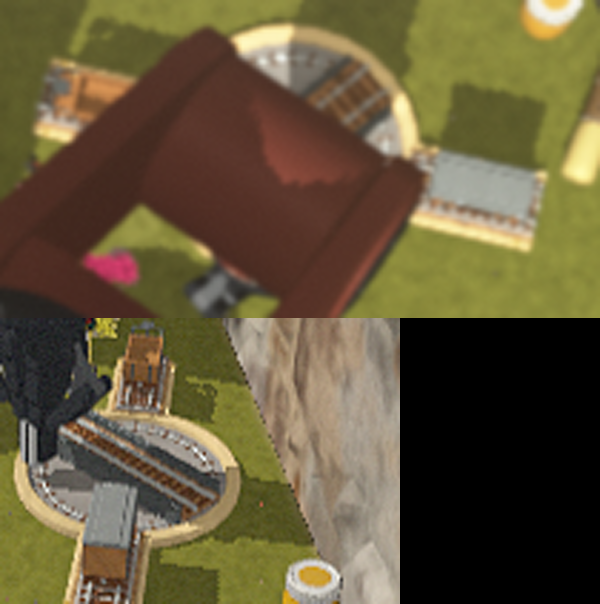

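```bash
python3 -m jog '{"translation":[[0.004,0.005,-0.002],[0.0045,0.005,0],[0.0013,0.0043,0],[0.0016,0.0042,0],[0.002,0.0041,0],[0.0023,0.0039,0],[0.0026,0.0037,0],[0.0028,0.0035,0]],"spin":[0,0,-0.076,-0.076,-0.076,-0.076,-0.076,-0.076],"fingers":[0,0,0,0,0,0,0,0]}' && python3 -m jog '{"translation":[[0.0031,0.0033,0],[0.0033,0.0031,0],[0.0036,0.0028,0],[0.0038,0.0025,0],[0,0,0]],"spin":[-0.076,-0.076,-0.076,-0.076,0],"fingers":[0,0,0,0,0]}'
python3 - <<'E'
from h import *
st()
a=manip.snapshot("top")[135:225,235:405];b=manip.snapshot("side")[150:275,290:440]
cv2.imwrite("pics/a2s.png",b);cv2.imwrite("pics/a2t.png",a)
b=cv2.resize(b,None,fx=4.7,fy=4.7,interpolation=cv2.INTER_CUBIC)
cv2.imwrite("pics/a2.png",b)
E
```

```text
time_s: 3.2
tool_pos: [0.4137, -0.1504, 0.1866]
eef_rot: [-3.121, -0.356, 0.002]
force: [-0.7, 0.3, 0.5]
gripper_width: -0.0001
time_s: 3.82
tool_pos: [0.4276, -0.1388, 0.1865]
eef_rot: [-3.139, 0.115, 0.001]
force: [-0.4, 0.7, -0.2]
gripper_width: -0.0001
t 3.83 tcp [ 0.4276 -0.1388  0.1865] tab [-0.0423  0.0427] rot [-3.139e+00  1.150e-01  1.000e-03] F [-0.4  0.7 -0.2] g -0.0001
```

View pics/a2.png

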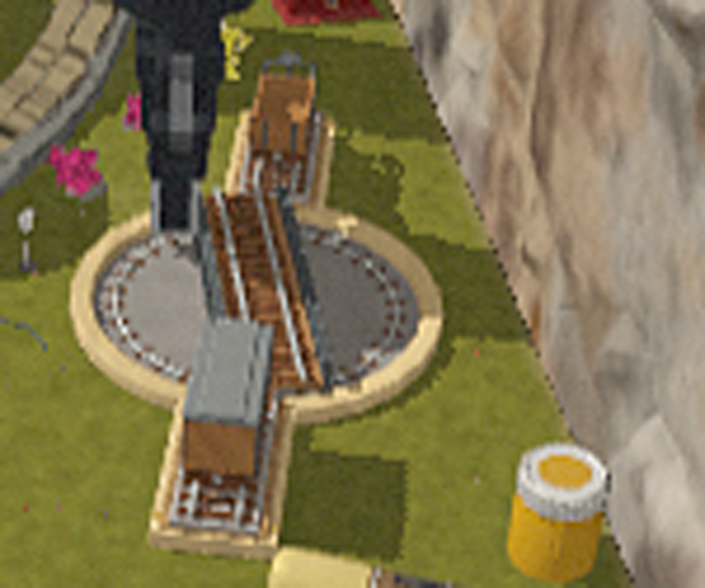

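The bridge has followed the finger and is nearly in line. The bridge rails run (217,190)→(262,320) and (257,165)→(305,380). I'll fit them at subpixel level.

```bash
cat >> h.py <<'E'
def rail(n,im,p,q,z,w=3):
    "subpixel fit of a bright rail near pixel line p-q; returns world points at its ends and angle in table frame"
    L=cv2.cvtColor(im,cv2.COLOR_BGR2HSV);S=(255-L[...,1].astype(float))*L[...,2]/255
    p,q=np.array(p,float),np.array(q,float);t=(q-p)/np.linalg.norm(q-p);nn=np.array([-t[1],t[0]])
    pts=[]
    for s in np.arange(0,np.linalg.norm(q-p),1.):
        o=np.arange(-w,w+.01,.25);X=p+t*s+np.outer(o,nn)
        v=cv2.remap(S.astype(np.float32),X[:,0].astype(np.float32)[None],X[:,1].astype(np.float32)[None],cv2.INTER_LINEAR)[0]
        v=np.clip(v-np.percentile(v,50),0,None)**2
        if v.sum()>0: pts.append(ray(n,X.T@v/v.sum(),z)[:2])
    P=np.array(pts,np.float32);l=cv2.fitLine(P,cv2.DIST_HUBER,0,.001,.001).ravel()
    d=l[:2]*np.sign(l[1]);ang=np.arctan2(-d[0],d[1])-YAW
    T=tab(l[2:]);res=np.std((P-l[2:])@[-l[1],l[0]])
    return "ang %.3f tabpt %s x@0 %.4f res %.4f"%(ang,np.round(T,4),T[0]+np.tan(ang)*T[1],res)
def zs(u,v): return (290+(u+.5)/4.7-.5,150+(v+.5)/4.7-.5)
def zt(u,v): return (235+(u+.5)/4.7-.5,135+(v+.5)/4.7-.5)
E
python3 - <<'E'
from h import *
full=np.zeros((400,640,3),np.uint8);full[150:275,290:440]=cv2.imread("pics/a2s.png")
print(rail("side",full,zs(217,195),zs(257,312),.02));print(rail("side",full,zs(262,195),zs(303,372),.02))
f0=cv2.imread("pics/side0.png");t0=cv2.imread("pics/top0.png")
print("side0",rail("side",f0,zs(160,208),zs(365,355),.02),rail("side",f0,zs(190,200),zs(400,335),.02))
print("top0",rail("top",t0,zt(255,272),zt(485,90),.02),rail("top",t0,zt(292,308),zt(515,127),.02))
# stub rails, both stubs in line as one axis
for a,b in (((205,148),(200,172)),): pass
print("vanstub rail top", rail("top",t0,zt(545,258),zt(705,297),.02))
E
```

```text
ang 0.230 tabpt [-0.011   0.0153] x@0 -0.0074 res 0.0002
ang 0.226 tabpt [ 0.0148 -0.0139] x@0 0.0116 res 0.0005
side0 ang 0.732 tabpt [ 0.0033 -0.002 ] x@0 0.0015 res 0.0023 ang 0.846 tabpt [ 0.023  -0.0012] x@0 0.0217 res 0.0037
top0 ang 0.913 tabpt [-0.0007  0.0138] x@0 0.0171 res 0.0002 ang 0.914 tabpt [ 0.002  -0.0118] x@0 -0.0133 res 0.0004
vanstub rail top ang 0.024 tabpt [-0.0089 -0.1182] x@0 -0.0117 res 0.0031
```

```bash
sed -i 's/^C=np.array.*/C=np.array([.4605,-.1903]);YAW=-.231/' h.py; python3 -m jog '{"translation":[[0.003,0.001,0],[0.003,0.0006,0],[0.003,0,0],[0.0022,-0.0002,0],[0,0,0],[0,0,0]],"spin":[-0.04,-0.04,-0.04,-0.035,0,0],"fingers":[0,0,0,0,0,0]}'
python3 - <<'E'
from h import *
st()
im=manip.snapshot("side");cv2.imwrite("pics/a3s.png",im)
cv2.imwrite("pics/a3.png",cv2.resize(im[150:275,290:440],None,fx=4.7,fy=4.7,interpolation=cv2.INTER_CUBIC))
E
```

```text
time_s: 4.68
tool_pos: [0.4386, -0.138, 0.1866]
eef_rot: [3.121, -0.36, -0.0]
force: [-1.0, 1.0, 0.5]
gripper_width: 0.0003
t 4.67 tcp [ 0.4386 -0.138   0.1866] tab [-0.0333  0.0459] rot [ 3.121 -0.36  -0.   ] F [-1.   1.   0.5] g 0.0003
```

View pics/a3.png

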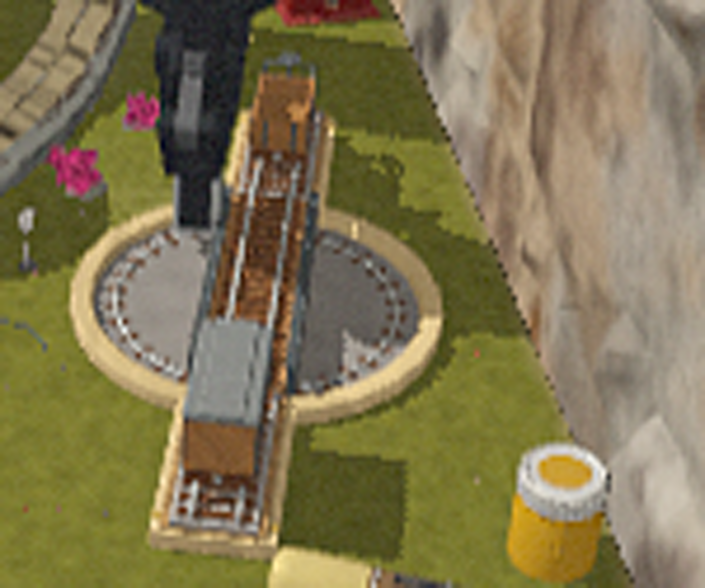

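The bridge is now visually in line, so I'll check it by rail fit. Bridge rails run (252,190)→(233,315) and (293,200)→(272,340), and the van-stub right rail is at about (276,400)→(260,520).

Run:
```python
from h import *
f=cv2.imread("pics/a3s.png")
print(rail("side",f,zs(252,195),zs(233,315),.02));print(rail("side",f,zs(293,205),zs(274,340),.02))
print("vanstub",rail("side",f,zs(276,405),zs(260,515),.02))
print("wagstub",rail("side",f,zs(263,157),zs(256,183),.02),rail("side",f,zs(303,160),zs(297,185),.02))
t=ray("side",zs(262,75),.03)
print([tab(ray("side",zs(*p),.048)) for p in((258,75),(313,78),(250,148),(310,153))])
```

```text
ang 0.002 tabpt [-0.0089  0.0312] x@0 -0.0088 res 0.0003
ang -0.009 tabpt [0.01   0.0174] x@0 0.0098 res 0.0005
vanstub ang 0.007 tabpt [ 0.0177 -0.1257] x@0 0.0169 res 0.0008
wagstub ang -0.107 tabpt [-0.0091  0.094 ] x@0 -0.0192 res 0.0005 ang -0.360 tabpt [0.0134 0.0936] x@0 -0.0218 res 0.0016
[array([-0.01366896,  0.13657854]), array([0.01383611, 0.13831551]), array([-0.01048162,  0.06509386]), array([0.01784448, 0.0654171 ])]
```

```bash
python3 -m jog '{"translation":[[-0.012,0.003,0],[0,0,0.05],[0,0,0.04],[0.02,0.04,0],[0.03,0.05,0],[0.026,0.036,0],[0,0,-0.045],[0,0,-0.0275]],"spin":[0,0,0,0,0,0,0,0],"fingers":[0,0,0,0,0,0,0,0]}' && python3 -m jog '{"translation":[[0,0,0]],"spin":[0],"fingers":[0]}'
python3 - <<'E'
from h import *
st()
im=manip.snapshot("side");cv2.imwrite("pics/a4s.png",im)
t=manip.snapshot("top")
cv2.imwrite("pics/a4.png",np.vstack([cv2.resize(im[145:275,290:440],(400,347),interpolation=cv2.INTER_CUBIC),cv2.resize(t[130:230,230:400],(400,235),interpolation=cv2.INTER_CUBIC)]))
print("bridge",rail("side",im,zs(252,195),zs(233,315),.02),rail("side",im,zs(293,205),zs(274,340),.02))
E
```

```text
time_s: 5.72
tool_pos: [0.5019, -0.0083, 0.203]
eef_rot: [3.121, -0.358, -0.001]
force: [-0.4, 0.6, -0.1]
gripper_width: -0.0002
time_s: 5.85
tool_pos: [0.5006, -0.0087, 0.2019]
eef_rot: [-3.121, 0.36, 0.009]
force: [0.2, -0.3, 0.2]
gripper_width: -0.0002
t 5.85 tcp [ 0.5006 -0.0087  0.2019] tab [-0.0026  0.186 ] rot [-3.121  0.36   0.009] F [ 0.2 -0.3  0.2] g -0.0002
bridge ang 0.003 tabpt [-0.0088  0.0193] x@0 -0.0087 res 0.0002 ang -0.009 tabpt [0.0098 0.0026] x@0 0.0098 res 0.0004
```

View pics/a4.png

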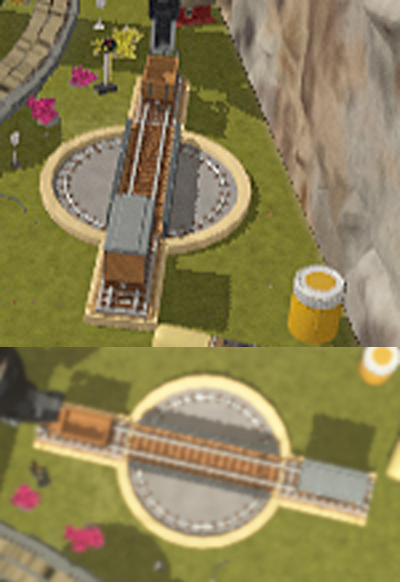

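```bash
python3 -m jog '{"translation":[[0.001,-0.0072,0.001],[-0.0016,-0.0068,0],[-0.0016,-0.0068,0],[-0.0016,-0.0068,0],[-0.0016,-0.0068,0],[-0.0016,-0.0068,0],[-0.0016,-0.0068,0],[-0.0016,-0.0068,0]],"spin":[0,0,0,0,0,0,0,0],"fingers":[0,0,0,0,0,0,0,0]}' && python3 -m jog '{"translation":[[-0.0016,-0.0068,0],[-0.0016,-0.0068,0],[-0.0016,-0.0068,0],[-0.0016,-0.0068,0],[-0.0016,-0.0068,0],[-0.0016,-0.0068,0],[-0.0008,-0.0034,0],[0,0,0]],"spin":[0,0,0,0,0,0,0,0],"fingers":[0,0,0,0,0,0,0,0]}'
python3 - <<'E'
from h import *
st()
im=manip.snapshot("side");cv2.imwrite("pics/a5s.png",im)
t=manip.snapshot("top");cv2.imwrite("pics/a5t.png",t)
cv2.imwrite("pics/a5.png",np.vstack([cv2.resize(im[150:250,310:410],(400,400),interpolation=cv2.INTER_CUBIC),cv2.resize(t[150:200,250:350],(400,200),interpolation=cv2.INTER_CUBIC)]))
E
```

```text
time_s: 6.95
tool_pos: [0.4923, -0.0642, 0.2051]
eef_rot: [-3.121, 0.361, 0.001]
force: [0.1, 1.1, 0.9]
gripper_width: -0.0002
time_s: 7.95
tool_pos: [0.482, -0.1084, 0.2052]
eef_rot: [3.12, -0.361, 0.0]
force: [0.2, -0.4, 0.5]
gripper_width: -0.0001
t 7.95 tcp [ 0.482  -0.1084  0.2052] tab [0.0022 0.0847] rot [ 3.12  -0.361  0.   ] F [ 0.2 -0.4  0.5] g -0.0001
```

View pics/a5.png

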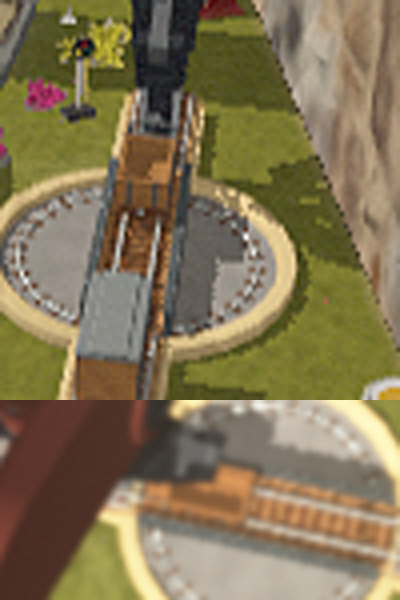

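Run:
```python
from h import *
print(tab(ray("top",(250+251/4-.4,150+97/4-.4),.048)))
print(tab(ray("side",(310+147/4-.4,150+181/4-.4),.048)),tab(ray("side",(310+147/4-.4,150+208/4-.4),.026)))
```

```text
[-0.00121505  0.00888529]
[0.00256538 0.01037794] [0.00298621 0.01784486]
```

```bash
python3 -m jog '{"translation":[[-0.0016,-0.0058,0],[-0.0016,-0.0058,0],[-0.0015,-0.0058,0],[-0.0015,-0.0058,0],[-0.0015,-0.0058,0],[-0.0014,-0.0055,0],[-0.0011,-0.004,0],[0,0,0]],"spin":[0,0,0,0,0,0,0,0],"fingers":[0,0,0,0,0,0,0,0]}' && python3 -m jog '{"translation":[[0.001,0.004,0],[0.001,0.004,0],[0,0,0.05],[0,0,0.04],[0.02,0.06,0],[0.01,0.06,0],[0,0.06,0],[0,0.04,0]],"spin":[0,0,0,0,0,0,0,0],"fingers":[0,0,0,0,0,0,0,0]}'
python3 - <<'E'
from h import *
st()
im=manip.snapshot("side");cv2.imwrite("pics/a6s.png",im)
t=manip.snapshot("top");cv2.imwrite("pics/a6t.png",t)
cv2.imwrite("pics/a6.png",np.vstack([cv2.resize(im[170:245,305:405],(400,300),interpolation=cv2.INTER_CUBIC),cv2.resize(t[140:215,270:370],(400,300),interpolation=cv2.INTER_CUBIC)]))
E
```

```text
time_s: 9.05
tool_pos: [0.4718, -0.1469, 0.2052]
eef_rot: [3.12, -0.361, -0.0]
force: [-0.1, -0.1, -0.7]
gripper_width: 0.0001
time_s: 10.05
tool_pos: [0.5032, 0.0836, 0.2953]
eef_rot: [-3.121, 0.357, -0.0]
force: [0.0, 0.1, -0.8]
gripper_width: -0.0002
t 10.05 tcp [0.5032 0.0836 0.2953] tab [-0.0212  0.2764] rot [-3.121  0.357 -0.   ] F [ 0.   0.1 -0.8] g -0.0002
```

View pics/a6.png

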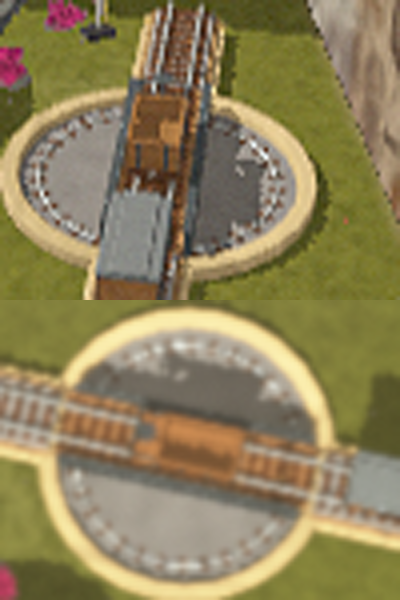

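Run:
```python
from h import *
a=tab(ray("top",(270+243/4-.4,140+148/4-.4),.048));b=tab(ray("top",(270+136/4-.4,140+130/4-.4),.048));print(a,b,(a+b)/2)
a=tab(ray("side",(305+156/4-.4,170+146/4-.4),.048));print("lead side",a)
print("tt centre rim check:")
t=cv2.imread("pics/a6t.png")
print("bridge", rail("top",t,(270+242/4,140+135/4),(270+315/4,140+155/4),.02),rail("top",t,(270+242/4,140+185/4),(270+310/4,140+202/4),.02))
# half turn waypoints d=.034
print("approach",loc((.045,.046)))
ths=np.linspace(0,np.pi,33);q=np.array([loc((.034,.046),t) for t in ths]);print(q[0]);print(np.round(np.diff(q,axis=0)*1e3,1).tolist())
```

```text
[ 0.00180708 -0.03085022] [-0.00179396  0.02846327] [ 6.56033248e-06 -1.19347323e-03]
lead side [ 0.00099851 -0.03241161]
tt centre rim check:
bridge ang -0.002 tabpt [ 0.008  -0.0479] x@0 0.0081 res 0.0001 ang -0.005 tabpt [-0.0105 -0.0543] x@0 -0.0102 res 0.0002
approach [ 0.51483646 -0.15582465]
[ 0.50412864 -0.15330619]
[[-3.8, 4.1], [-4.2, 3.7], [-4.6, 3.3], [-4.9, 2.8], [-5.1, 2.3], [-5.3, 1.8], [-5.5, 1.3], [-5.6, 0.7], [-5.6, 0.2], [-5.6, -0.4], [-5.5, -0.9], [-5.4, -1.5], [-5.3, -2.0], [-5.0, -2.5], [-4.8, -3.0], [-4.5, -3.4], [-4.1, -3.8], [-3.7, -4.2], [-3.3, -4.6], [-2.8, -4.9], [-2.3, -5.1], [-1.8, -5.3], [-1.3, -5.5], [-0.7, -5.6], [-0.2, -5.6], [0.4, -5.6], [0.9, -5.5], [1.5, -5.4], [2.0, -5.3], [2.5, -5.0], [3.0, -4.8], [3.4, -4.5]]
```

Wagon mid is within about 1 mm of the pivot along the rails, and the bridge is still in line. I'll go over to the wall-side face of the +y end, keeping clear of the wall.

```bash
python3 -m jog '{"translation":[[0,-0.06,0],[0.002,-0.06,0],[0.002,-0.06,0],[0.0023,-0.06,0],[0,0,-0.04],[0,0,-0.04],[0,0,-0.022],[0,0,-0.006]],"spin":[0,0,0,0,0,0,0,0],"fingers":[0,0,0,0,0,0,0,0]}' && python3 -m jog '{"translation":[[-0.003,0.001,0],[-0.003,0.001,0]],"spin":[0,0],"fingers":[0,0]}'
python3 - <<'E'
from h import *
st()
im=manip.snapshot("side");cv2.imwrite("pics/a7s.png",im)
print("bridge",rail("side",im,(305+188/4,170+220/4),(305+205/4,170+160/4),.02))
E
```

```text
time_s: 11.15
tool_pos: [0.5087, -0.1593, 0.1853]
eef_rot: [-3.12, 0.362, 0.006]
force: [-0.7, -0.0, 0.6]
gripper_width: 0.0001
time_s: 11.4
tool_pos: [0.5045, -0.1575, 0.1885]
eef_rot: [3.12, -0.36, 0.004]
force: [-0.4, -0.2, 0.4]
gripper_width: -0.0
t 11.4 tcp [ 0.5045 -0.1575  0.1885] tab [0.0353 0.042 ] rot [ 3.12  -0.36   0.004] F [-0.4 -0.2  0.4] g -0.0
bridge ang -0.192 tabpt [ 0.0256 -0.0238] x@0 0.0302 res 0.0019
```

```bash
python3 -m jog '{"translation":[[-0.0034,0.004,-0.001],[-0.0038,0.0037,0],[-0.0042,0.0033,0],[-0.0045,0.0028,0],[-0.0047,0.0024,0],[-0.0049,0.0019,0],[-0.0051,0.0014,0],[-0.0052,0.0009,0]],"spin":[0.0982,0.0982,0.0982,0.0982,0.0982,0.0982,0.0982,0.0982],"fingers":[0,0,0,0,0,0,0,0]}' && python3 -m jog '{"translation":[[-0.0053,0.0004,0],[-0.0053,-0.0001,0],[-0.0053,-0.0006,0],[-0.0052,-0.0011,0],[-0.005,-0.0016,0],[-0.0049,-0.0021,0],[-0.0046,-0.0026,0],[-0.0043,-0.003,0]],"spin":[0.0982,0.0982,0.0982,0.0982,0.0982,0.0982,0.0982,0.0982],"fingers":[0,0,0,0,0,0,0,0]}'
python3 - <<'E'
from h import *
st();p=manip.get_state()["tool_pos"][:2]
print("target",loc((.034,.042),np.pi/2))
im=manip.snapshot("side");cv2.imwrite("pics/a8s.png",im)
t=manip.snapshot("top");cv2.imwrite("pics/a8t.png",t)
cv2.imwrite("pics/a8.png",np.vstack([cv2.resize(im[160:245,305:405],(400,340),interpolation=cv2.INTER_CUBIC),cv2.resize(t[140:205,270:370],(400,260),interpolation=cv2.INTER_CUBIC)]))
E
```

```text
time_s: 12.45
tool_pos: [0.4689, -0.1365, 0.1876]
eef_rot: [3.019, 0.865, 0.005]
force: [1.5, 1.9, -0.5]
gripper_width: -0.0001
time_s: 13.45
tool_pos: [0.4286, -0.1474, 0.1874]
eef_rot: [2.457, 1.955, 0.002]
force: [0.6, 1.6, 0.7]
gripper_width: -0.0003
t 13.45 tcp [ 0.4286 -0.1474  0.1874] tab [-0.0409  0.0345] rot [2.457e+00 1.955e+00 2.000e-03] F [0.6 1.6 0.7] g -0.0003
target [ 0.42739994 -0.14758717]
```

View pics/a8.png

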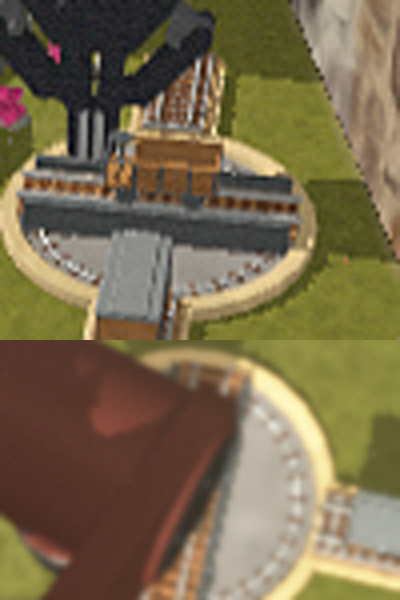

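Quarter turn done: the wagon is still aboard, with the brake end toward the robot. I'm continuing the arc.

```bash
python3 -m jog '{"translation":[[-0.004,-0.0034,0],[-0.0037,-0.0038,0],[-0.0033,-0.0042,0],[-0.0028,-0.0045,0],[-0.0024,-0.0047,0],[-0.0019,-0.0049,0],[-0.0014,-0.0051,0],[-0.0009,-0.0052,0]],"spin":[0.0982,0.0982,0.0982,0.0982,0.0982,0.0982,0.0982,0.0982],"fingers":[0,0,0,0,0,0,0,0]}' && python3 -m jog '{"translation":[[-0.0004,-0.0053,0],[0.0001,-0.0053,0],[0.0006,-0.0053,0],[0.0011,-0.0052,0],[0.0016,-0.005,0],[0.0021,-0.0049,0],[0,0,0],[0,0,0]],"spin":[0.0982,0.0982,0.0982,0.0982,0.0982,0.0982,0,0],"fingers":[0,0,0,0,0,0,0,0]}'
python3 - <<'E'
from h import *
st()
print("targets at th",[tab(loc((.034,.042),t)).round(4).tolist() for t in(2.945,np.pi)])
im=manip.snapshot("side");cv2.imwrite("pics/a9s.png",im)
cv2.imwrite("pics/a9.png",cv2.resize(im[150:275,290:440],None,fx=4.7,fy=4.7,interpolation=cv2.INTER_CUBIC))
E
```

```text
time_s: 14.55
tool_pos: [0.408, -0.1832, 0.1868]
eef_rot: [1.525, 2.746, 0.001]
force: [-0.4, 2.2, -0.3]
gripper_width: 0.0003
time_s: 15.55
tool_pos: [0.4132, -0.2143, 0.1866]
eef_rot: [0.667, 3.069, -0.001]
force: [-0.3, -0.0, 0.2]
gripper_width: -0.0001
t 15.55 tcp [ 0.4132 -0.2143  0.1866] tab [-0.0406 -0.0342] rot [ 6.670e-01  3.069e+00 -1.000e-03] F [-0.3 -0.   0.2] g -0.0001
targets at th [[-0.0415, -0.0345], [-0.034, -0.042]]
```

View pics/a9.png

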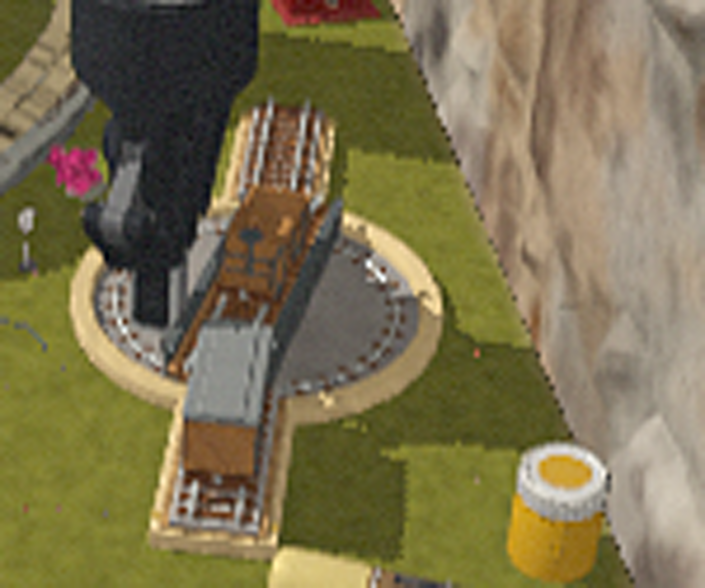

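```bash
python3 -m jog '{"translation":[[0.001,-0.0026,0],[0.0012,-0.0024,0],[0.0014,-0.0022,0],[0.0015,-0.002,0],[0,0,0],[0,0,0]],"spin":[0.049,0.049,0.049,0.049,0,0],"fingers":[0,0,0,0,0,0]}'
python3 - <<'E'
from h import *
st()
im=manip.snapshot("side");cv2.imwrite("pics/b1s.png",im)
cv2.imwrite("pics/b1.png",cv2.resize(im[150:275,290:440],None,fx=4.7,fy=4.7,interpolation=cv2.INTER_CUBIC))
E
```

```text
time_s: 16.35
tool_pos: [0.418, -0.2234, 0.1862]
eef_rot: [0.362, 3.121, -0.0]
force: [-0.1, 0.3, 0.0]
gripper_width: 0.0002
t 16.35 tcp [ 0.418  -0.2234  0.1862] tab [-0.0338 -0.042 ] rot [ 0.362  3.121 -0.   ] F [-0.1  0.3  0. ] g 0.0002
```

View pics/b1.png

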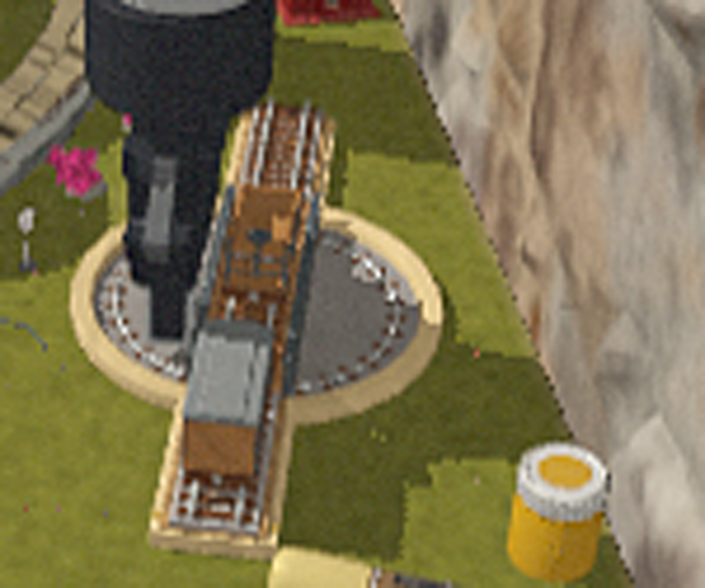

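```bash
python3 -m jog '{"translation":[[-0.006,0.0015,0],[-0.008,0.002,0],[0,0,0.05],[0,0,0.055],[0.02,0.055,0.02],[0.025,0.055,0.02],[0.025,0.055,0],[0.01,0.055,0]],"spin":[0,0,0,0,0,0,0,0],"fingers":[0,0,0,0,0,0,0,0]}' && python3 -m jog '{"translation":[[0,0.05,0],[0,0.04,0],[0,0,0]],"spin":[0,0,0],"fingers":[0,0,0]}'
python3 - <<'E'
from h import *
st()
t=manip.snapshot("top");cv2.imwrite("pics/b2t.png",t);im=manip.snapshot("side");cv2.imwrite("pics/b2s.png",im)
print(rail("top",t,(270+242/4,140+135/4),(270+315/4,140+155/4),.02),rail("top",t,(270+242/4,140+185/4),(270+310/4,140+202/4),.02))
for n,box in(("top",(85,230,140,235)),("side",(145,275,300,430))):
    pass
# bystanders/van: diff vs initial
d=cv2.absdiff(t,cv2.imread("pics/top0.png")).max(2)
for nm,(r0,r1,c0,c1) in {"van":(172,206,348,392),"jar":(122,148,378,402),"glue":(245,270,390,418),"screw":(236,282,344,384)}.items(): print(nm,(d[r0:r1,c0:c1]>40).sum())
cv2.imwrite("pics/b2.png",np.hstack([cv2.resize(t[135:215,235:400],(600,291),interpolation=cv2.INTER_CUBIC),cv2.resize(im[160:260,320:388],(198,291),interpolation=cv2.INTER_CUBIC)]))
E
```

```text
time_s: 17.4
tool_pos: [0.4841, 0.0007, 0.3317]
eef_rot: [0.361, 3.118, -0.0]
force: [0.7, 0.6, 0.0]
gripper_width: 0.0001
time_s: 17.77
tool_pos: [0.4827, 0.0911, 0.3306]
eef_rot: [-0.354, -3.121, -0.0]
force: [0.2, -0.0, -0.7]
gripper_width: -0.0001
t 17.77 tcp [0.4827 0.0911 0.3306] tab [-0.0428  0.279 ] rot [-0.354 -3.121 -0.   ] F [ 0.2 -0.  -0.7] g -0.0001
ang -0.018 tabpt [ 0.0074 -0.0508] x@0 0.0083 res 0.0002 ang -0.025 tabpt [-0.0113 -0.0539] x@0 -0.0100 res 0.0003
van 9
jar 0
glue 0
screw 0
```

View pics/b2.png

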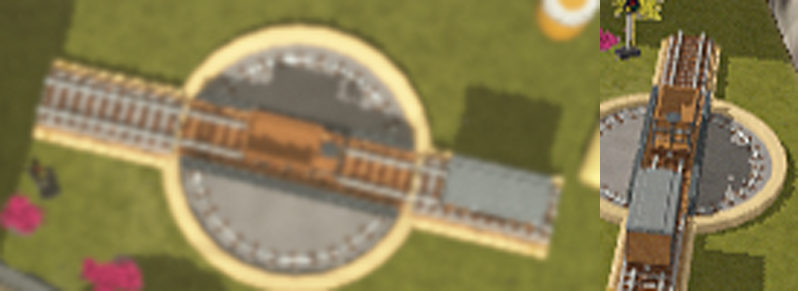

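Wagon aboard and reversed, with the brake wheel now on the van side. The bridge looks about 0.02 rad short, so I'll compare it with the stub rails themselves.

Run:
```python
from h import *
t=cv2.imread("pics/b2t.png");k=600/165
z=lambda u,v:(235+(u+.5)/k-.5,135+(v+.5)/k-.5)
for n,a,b in(("stubU",(52,92),(172,122)),("stubL",(45,125),(170,154)),("brU-L",(190,107),(245,122)),("brL-L",(185,137),(243,152)),("brU-R",(342,151),(410,170)),("brL-R",(345,180),(405,195))): print(n,rail("top",t,z(*a),z(*b),.02,2))
t0=cv2.imread("pics/a6t.png")
for n,a,b in(("stubU",(52,92),(172,122)),("stubL",(45,125),(170,154)),("brU-L",(190,107),(235,120)),("brL-L",(185,137),(235,152))): print("before",n,rail("top",t0,z(*a),z(*b),.02,2))
```

```text
stubU ang -0.015 tabpt [0.0056 0.1279] x@0 0.0038 res 0.0009
stubL ang 0.023 tabpt [-0.0191  0.1199] x@0 -0.0163 res 0.0019
brU-L ang -0.026 tabpt [0.0087 0.0585] x@0 0.0072 res 0.0002
brL-L ang -0.008 tabpt [-0.0099  0.056 ] x@0 -0.0104 res 0.0002
brU-R ang -0.014 tabpt [ 0.0073 -0.0461] x@0 0.0079 res 0.0003
brL-R ang -0.018 tabpt [-0.0113 -0.0537] x@0 -0.0104 res 0.0003
before stubU ang -0.020 tabpt [0.0056 0.1244] x@0 0.0031 res 0.0009
before stubL ang 0.004 tabpt [-0.0188  0.1208] x@0 -0.0183 res 0.0019
before brU-L ang -0.037 tabpt [0.0082 0.0585] x@0 0.0060 res 0.0001
before brL-L ang -0.019 tabpt [-0.0105  0.0586] x@0 -0.0116 res 0.0002
```

The bridge is about 0.013–0.018 rad short of the line. It's within tolerance, but a small nudge is easy, so I'll retrace to the same spot and push 0.7 mm further.

```bash
python3 -m jog '{"translation":[[0,-0.04,0],[0,-0.05,0],[-0.01,-0.055,0],[-0.025,-0.055,0],[-0.025,-0.055,-0.02],[-0.02,-0.055,-0.02],[0,0,-0.055],[0,0,-0.045]],"spin":[0,0,0,0,0,0,0,0],"fingers":[0,0,0,0,0,0,0,0]}' && python3 -m jog '{"translation":[[0,0,-0.005],[0.005,-0.001,0],[0.005,-0.001,0],[0,0,0],[0,0,0]],"spin":[0,0,0,0,0],"fingers":[0,0,0,0,0]}' && python3 -c "
from h import *
st()"
```

```text
time_s: 18.88
tool_pos: [0.4024, -0.2223, 0.1901]
eef_rot: [0.368, 3.12, -0.001]
force: [0.6, 0.4, 0.3]
gripper_width: -0.0001
time_s: 19.5
tool_pos: [0.4146, -0.2221, 0.1873]
eef_rot: [0.359, 3.119, -0.002]
force: [-0.2, -0.6, 0.1]
gripper_width: -0.0
t 19.5 tcp [ 0.4146 -0.2221  0.1873] tab [-0.0374 -0.0415] rot [ 3.590e-01  3.119e+00 -2.000e-03] F [-0.2 -0.6  0.1] g -0.0
```

```bash
python3 -m jog '{"translation":[[0.002,-0.0005,0],[0.001,-0.0002,0],[0.0007,-0.0002,0],[0.0005,-0.0001,0],[0,0,0],[0,0,0]],"spin":[0,0,0,0,0,0],"fingers":[0,0,0,0,0,0]}' && python3 -c "
from h import *
st()" && python3 -m jog '{"translation":[[-0.006,0.0015,0],[-0.008,0.002,0],[0,0,0.05],[0,0,0.055],[0.02,0.055,0.02],[0.025,0.055,0.02],[0.025,0.055,0],[0.01,0.055,0]],"spin":[0,0,0,0,0,0,0,0],"fingers":[0,0,0,0,0,0,0,0]}' && python3 -m jog '{"translation":[[0,0.05,0],[0,0.04,0],[0,0,0]],"spin":[0,0,0],"fingers":[0,0,0]}'
python3 - <<'E'
from h import *
t=manip.snapshot("top");cv2.imwrite("pics/b3t.png",t);k=600/165
z=lambda u,v:(235+(u+.5)/k-.5,135+(v+.5)/k-.5)
for n,a,b in(("brU-L",(190,107),(245,122)),("brL-L",(185,137),(243,152)),("brU-R",(342,151),(410,170)),("brL-R",(345,180),(405,195))): print(n,rail("top",t,z(*a),z(*b),.02,2))
d=cv2.absdiff(t,cv2.imread("pics/top0.png")).max(2)
for nm,(r0,r1,c0,c1) in {"van":(172,206,348,392),"jar":(122,148,378,402),"glue":(245,270,390,418),"screw":(236,282,344,384)}.items(): print(nm,(d[r0:r1,c0:c1]>40).sum())
w=cv2.absdiff(t,cv2.imread("pics/b2t.png")).max(2)[145:200,280:360];print("changed since b2",(w>40).sum(),w.max())
st()
E
```

```text
time_s: 20.25
tool_pos: [0.4181, -0.223, 0.1861]
eef_rot: [-0.36, -3.121, -0.0]
force: [-0.3, 0.0, 0.0]
gripper_width: 0.0003
t 20.25 tcp [ 0.4181 -0.223   0.1861] tab [-0.0338 -0.0415] rot [-0.36  -3.121 -0.   ] F [-0.3  0.   0. ] g 0.0003
time_s: 21.25
tool_pos: [0.4842, 0.0011, 0.3317]
eef_rot: [0.36, 3.118, -0.0]
force: [0.4, 0.1, 0.0]
gripper_width: 0.0001
time_s: 21.62
tool_pos: [0.4829, 0.0915, 0.3305]
eef_rot: [-0.353, -3.121, -0.0]
force: [1.1, -0.2, -0.1]
gripper_width: 0.0002
brU-L ang -0.025 tabpt [0.0087 0.058 ] x@0 0.0073 res 0.0002
brL-L ang -0.008 tabpt [-0.0099  0.0551] x@0 -0.0104 res 0.0002
brU-R ang -0.016 tabpt [ 0.0073 -0.0461] x@0 0.0080 res 0.0003
brL-R ang -0.016 tabpt [-0.0113 -0.0537] x@0 -0.0104 res 0.0003
van 9
jar 0
glue 0
screw 0
changed since b2 0 3
t 21.68 tcp [0.4831 0.0903 0.3305] tab [-0.0423  0.2783] rot [-3.560e-01 -3.121e+00  1.000e-03] F [-0.1 -0.6 -0.5] g 0.0002
```

The finger only reached its old position, so the bridge didn't move. I'll repeat with 1 mm more.

```bash
python3 -m jog '{"translation":[[0,-0.04,0],[0,-0.05,0],[-0.01,-0.055,0],[-0.025,-0.055,0],[-0.025,-0.055,-0.02],[-0.02,-0.055,-0.02],[0,0,-0.055],[0,0,-0.045]],"spin":[0,0,0,0,0,0,0,0],"fingers":[0,0,0,0,0,0,0,0]}' && python3 -m jog '{"translation":[[0,0,-0.005],[0.005,-0.001,0],[0.005,-0.001,0],[0.003,-0.0007,0],[0.001,-0.0002,0],[0.0008,-0.0002,0],[0,0,0],[0,0,0]],"spin":[0,0,0,0,0,0,0,0],"fingers":[0,0,0,0,0,0,0,0]}' && python3 -c "
from h import *
st()" && python3 -m jog '{"translation":[[-0.006,0.0015,0],[-0.008,0.002,0],[0,0,0.05],[0,0,0.055],[0.02,0.055,0.02],[0.025,0.055,0.02],[0.025,0.055,0],[0.01,0.055,0]],"spin":[0,0,0,0,0,0,0,0],"fingers":[0,0,0,0,0,0,0,0]}' && python3 -m jog '{"translation":[[0,0.05,0],[0,0.04,0],[0,0,0]],"spin":[0,0,0],"fingers":[0,0,0]}'
python3 - <<'E'
from h import *
t=manip.snapshot("top");cv2.imwrite("pics/b4t.png",t);k=600/165
z=lambda u,v:(235+(u+.5)/k-.5,135+(v+.5)/k-.5)
for n,a,b in(("brU-L",(190,107),(245,122)),("brL-L",(185,137),(243,152)),("brU-R",(342,151),(410,170)),("brL-R",(345,180),(405,195))): print(n,rail("top",t,z(*a),z(*b),.02,2))
d=cv2.absdiff(t,cv2.imread("pics/top0.png")).max(2)
for nm,(r0,r1,c0,c1) in {"van":(172,206,348,392),"jar":(122,148,378,402),"glue":(245,270,390,418),"screw":(236,282,344,384)}.items(): print(nm,(d[r0:r1,c0:c1]>40).sum())
E
```

```text
time_s: 22.68
tool_pos: [0.4025, -0.2216, 0.19]
eef_rot: [0.367, 3.12, -0.001]
force: [0.4, 0.9, -0.2]
gripper_width: -0.0
time_s: 23.68
tool_pos: [0.419, -0.2225, 0.1861]
eef_rot: [0.36, 3.121, 0.0]
force: [-0.6, -0.1, -1.2]
gripper_width: 0.0
t 23.68 tcp [ 0.419  -0.2225  0.1861] tab [-0.033  -0.0409] rot [0.36  3.121 0.   ] F [-0.6 -0.1 -1.2] g 0.0
time_s: 24.68
tool_pos: [0.485, 0.0015, 0.3316]
eef_rot: [0.36, 3.119, -0.0]
force: [0.4, -0.1, 0.0]
gripper_width: 0.0003
time_s: 25.05
tool_pos: [0.4836, 0.0919, 0.3304]
eef_rot: [-0.353, -3.121, -0.0]
force: [-0.1, -0.2, 0.0]
gripper_width: 0.0001
brU-L ang -0.025 tabpt [0.0081 0.0571] x@0 0.0066 res 0.0001
brL-L ang -0.008 tabpt [-0.0106  0.0553] x@0 -0.0110 res 0.0001
brU-R ang 0.001 tabpt [ 0.0084 -0.0477] x@0 0.0084 res 0.0002
brL-R ang 0.008 tabpt [-0.0099 -0.0522] x@0 -0.0103 res 0.0002
van 12
jar 0
glue 0
screw 0
```

```bash
python3 -c "
from plant import manip
print(manip.hand_in())"
```

```text
the job is handed in; nothing more can be done
None
```

The wagon is turned end for end and the job is handed in, about 25 s into the 67 s limit.

**What I did:** With the shut fingertip I pushed the bridge clockwise from about 0.91 rad into line. I then pushed the wagon by its brake end to the middle of the bridge. Last, I traced the pit edge on the robot's side with the finger against the bridge, taking it counter-clockwise through half a turn. The bridge stopped about 0.015 rad short, so I nudged it: the first nudge moved nothing, the second brought it into line. The arm ended clear of everything.

**Last checks:**
- **Bridge:** the rail positions at its two ends put it within about 0.005 rad of the line, give or take 0.01. Fits on single short rail pieces scattered more, from −0.025 to +0.008, and fits on the stub rails were too noisy to use.
- **Wagon:** before the half turn its middle was within about 1 mm of the pivot along the rails in the top view (about 2 mm in the side view). In the last picture I viewed, taken before the two nudges, it was on the rails with the brake wheel towards the van (−y) side. I did not view or measure it again after them.
- **Van and bystanders:** comparing the final top image with the first showed no change around the jar, glue bottle or screwdriver. Around the van 12 pixels differed; I put these down to the bridge and shadows next to it, but did not check further.
- **Force:** wrist-force readings, taken at the end of each move, stayed under about 3 N.

I viewed 13 pictures, three over the budget of 10.

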